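# Clamp a chromatography column into its rack with a U-bolt

### The job

Take the U-bolt clamp by its orange grip out of its stand, pass both its legs down astride the steel column and through the two holes of the rack's aluminium plate, and press it gently but fully home, until the underside of the orange grip sits on the column, then let go. The plate may stand anywhere along its track, so feel for the holes; never push hard on the rack or the column, leave the column lying in its cradles, and do not disturb the bottle, the beaker or the spanner.

Things in the scene. Friction and masses are not known exactly. Their poses are not given: they have to be found in the camera images.
- clamp_grip (a point): Centre of the U-bolt clamp's orange grip, a block 16 (x) x 30 (y) x 40 (z) mm with z up; loose, 160 g. Its underside, 20 mm below this point, lands on the column. Take the two 30 mm wide faces (fingers close along x) in the upper half: fingertips at most 15 mm below this point stay clear of the column at home.
- clamp_foot (a point): Midway between the clamp's two leg tips (5 mm flat, tapering over 2.6 mm to the full 8 mm), 92 mm below clamp_grip, same axes. The clamp is a U of round bar, legs straight down at y = +22 and -22 mm, 36 mm free between them. At the start it stands upright in the stand, foot 6 mm above the bench.
- stand: Grey plastic block, 50 (x) x 84 (y) x 34 (z) mm, fixed to the bench; origin at the centre of its underside. Two blind holes 9.5 mm wide, 28 mm deep, at y = +22 and -22 mm hold the clamp's legs: lift it straight up by more than 30 mm.
- rack: Column rack fixed to the bench: dark blue base 250 (x) x 104 (y) x 10 (z) mm; origin at the centre of its underside, x along the column, z up. Grey U cradles at x = +75 and -75 mm, 20 mm thick, 80 mm high, carry the column (axis y = 0, z = 75 mm; top z = 87 mm). With the clamp home, clamp_grip is at z = 107 mm here; anything over 40 N of clamp on rack or on column fails.
- track_end_a (a point): One end of the hole plate's track, on the rack at x = -20, y = 0, z = 45 mm (the plate's top), axes of the rack. The aluminium plate, 88 (x) x 104 (y) x 10 (z) mm, lies under the column between the cradles, screwed tight where the last user left it; that place is not reported. It does not yield to a push of 40 N.
- track_end_b (a point): Other end of the track, x = +20 mm. The plate's two through holes, 9.5 mm wide, lie side by side at y = +22 and -22 mm, together anywhere between the ends along x, no nearer than 4 mm to either. Home is 30 mm down from legs resting on the plate. From about 17 mm down, spring catches rub on the legs (about 3 to 15 N): the clamp does not fall home by itself.
- column_center (a point): Centre of the loose steel column (450 g) lying in the rack's cradles: tube of 24 mm diameter along x, dark 32 mm diameter end fittings from 88 to 110 mm either side, blue plugs out to 128 mm; it has about 3 mm of end play. It is to stay in the cradles.
- amber_bottle_mid (a point): Mid-height of a standing amber glass bottle, 60 mm diameter, 130 mm tall; bystander.
- beaker_mid (a point): Mid-height of a standing glass beaker, 60 mm diameter, 70 mm tall; bystander.
- spanner_mid (a point): Middle of a 130 mm steel spanner lying flat on the bench along its x; bystander.
Things that resemble listed ones, but are neither listed nor needed, are in the scene too. Leave any green look-alike of the part that bears clamp_grip alone.

How it is judged:
On the way, in this order (a step that is already met when the one before it is completed fails the run):
1. the clamp is lifted out of its stand (height (world z) of clamp_grip above 0.145 m), for 0.1 s.
2. both legs are astride the column and through the plate's holes (x of clamp_grip in the frame of rack between -0.02 and 0.02 m and y of clamp_grip in the frame of rack between -0.005 and 0.005 m and z of clamp_grip in the frame of rack between 0.095 and 0.128 m), for 0.1 s.
At the end, for the whole second after the job is handed in: The clamp is home and at rest: grip centre 102 to 110 mm above the rack's underside, within 5 mm of the column's line and 20 mm of the rack's middle, upright within 0.08 rad; the column rests in its cradles (within 4 mm in height, 5 mm sideways, 12 mm endways) (x of clamp_grip in the frame of rack between -0.02 and 0.02 m and y of clamp_grip in the frame of rack between -0.005 and 0.005 m and z of clamp_grip in the frame of rack between 0.102 and 0.11 m and angle between clamp_grip's own z axis and vertical below 0.08 rad and linear speed of each of clamp, column below 0.01 m/s and z of column_center in the frame of rack between 0.071 and 0.079 m and y of column_center in the frame of rack between -0.005 and 0.005 m and x of column_center in the frame of rack between -0.012 and 0.012 m); the robot touches nothing.
It fails at once if the clamp is pushed against the rack with more than 40 N (contact force between clamp and rack above 40 N).
It fails at once if the clamp is pushed against the column with more than 40 N (contact force between clamp and column above 40 N).
It fails at once if the column is moved more than 15 mm (distance of column_center from where it was at the start of the episode above 0.015 m).
It fails at once if the bottle, the beaker or the spanner is moved more than 25 mm (distance of any of amber_bottle_mid, beaker_mid, spanner_mid from where it was at the start of the episode above 0.025 m).
It also fails if it takes over 72 s, if anything falls off the work surface, if the arm or the gripper's body presses on something with over 40 N, if the wrist force passes 120 N, or if a joint passes its speed limit or range.

### The arm

A 6-joint arm with a two-finger parallel gripper is mounted at the origin on the work surface. World frame = base frame: x ahead of the robot, y to its left, z up, the work surface at z = 0. Lengths are in m, angles in rad, forces in N, time in s.
With the tool pointing down it reaches from about 0.3 to 0.875 m from the base axis. Payload 6.4 kg.
Tool frame: the origin (TCP) lies at the very end of the fingers, on their centre line; the grasp point (between the pads) lies 19 mm behind it; z points along the fingers, y is the line along which they close (so a half turn about z gives the same grasp; the last joint's range is limited). The gripper opens to 85 mm and grips with 20 to 120 N. Pads are 22 mm wide; open, the fingers measure 114 mm over their backs; the gripper's body (76 mm by 85 mm) begins 54 mm behind the grasp point. The pads swing forward as they close: fully open they stand 13 mm farther back than shut.
Start: joints at [1.141, 0.181, 1.607, -0, 1.354, -0.206], TCP at [0.128, 0.561, 0.231] pointing down, gripper open.
Joint ranges: [-2.99, 2.99], [-0.89, 2.07], [0.3, 2.58], [-1.14, 4.28], [0, 2.63], [-3.12, 3.12]. Speed limits (rad/s): [2.57, 2.57, 3.01, 3.14, 3.14, 3.14].

### API

Orientations are given as a unit quaternion [w, x, y, z].
In Python, from bench import ctrl, camera, calibration, order, outline_of gives the robot as it stands.
- The arm moves only by the tool move_arm, never from a script. Its argument "series" is a list that holds one entry, the list of rows, each a list of 5 numbers: the opening, from 0 (shut) to 1 (fully open), then the shift along the tool's x, y, z in mm, then the turn about the tool's z in rad. A call has exactly 10 rows; each row is the pose to reach, as a shift and turn from the pose commanded when the call began, along the tool's axes at that moment; what a row does not reach only later rows make up. A row lasts 1/12 s, in which the tool goes at most 41.7 mm and 7.16 degrees, less where a joint would pass 70% of its speed; a pose out of reach is approached as far as the arm can. A call with a gripper value outside its range is refused whole. The fingers move at their own pace and stop on an object; the grip force is fixed at half the most. Time passes only in rows, so rows that repeat a pose let the fingers close, or fill a call up. It gives the time, the measured TCP pose, the force, the opening and the grip force at its end, in the units of the state.
- ctrl.get_obs(): the state, without advancing time (a new reading comes with each control period).
- camera(name): name is "side" or "top"; returns (picture, depth): 420x560x3 uint8, blue, green, red; 420x560 float32, m along the optical axis (not along the pixel's ray), 0 where there is no reading.
- calibration(name): a dict with "intrinsics" (3x3 intrinsics, pixels), "k1" (the pictures are not rectified: a ray, as slopes to the right and down, at radius r is drawn at 1 + k1 r^2 times it, then the intrinsics apply), "rvec" (rotation vector, rad) and "tvec" (3), from world to camera coordinates, as OpenCV has them. Camera axes: x right, y down, z forward; pixel columns grow to the right and rows downward; lengths in m; the calibration is good to about 2 mm. A picture is of the moment at which its call begins. calibration takes no time and is no camera call.
- order.hand_in(): hands the job in; it is judged then, once.
Trained networks look in the newest picture that a camera, given by its name, has taken for a name from the list of things; names that differ only in an ending like _2 or _b are one class to them, and where a whole thing is asked for, a point or a joint stands for the part that bears it (a point fixed in the world has none). Each returns a list of dicts, best first, with "conf" (0 to 1); they miss things now and then, are a little off and sometimes report something else, mostly with a low value. They report only what shows in the picture. A call takes as long as a camera call. They do not tell look-alikes from the thing itself.
- outline_of(target, camera): "region" (420x560 bool, what is visible of it) and "bbox" ([centre column, centre row, width, height] in pixels, round what is visible of it).
The state is a dict: "time_s": time; "q": joint angles; "dq": joint speeds; "joint_efforts": joint torques, N m; "eef_pos": TCP position; "eef_rot": TCP orientation; "wrist_force": force on the tool from outside, world axes, zero at the start; "torque": the same for the moment, N m; "opening": opening from 0.0 (shut) to 1.0 (fully open); "grasp_force": force on a finger pad.
Only numpy, scipy, OpenCV 4.12 (cv2) and the standard library are available. Lean on these libraries where they do the work, as an engineer would, in place of code of your own. Each camera call takes 0.05 s, during which the arm holds its last target. There are 200 camera calls.

## Working session

There is one attempt and no reset: what is moved stays moved. The work goes in short steps, Python scripts to look and compute and a tool call to move; the robot and the scene stay as the last step left them, time stands still between calls to the robot, and variables do not carry over. Pictures are saved under pics/ and viewed, at most 10 in all, crops included, and the job is handed in when it is done.

Besides the shell and the picture viewer there is one more tool, called after "Request:" as name(argument=value, ...), one argument or row to a line, values as JSON. move_arm: Moves the arm, as the interface text tells. Its arguments: {"type":"object","properties":{"series":{"type":"array","items":{"type":"array","items":{"type":"array","items":{"type":"number"}}}}},"required":["series"]}

```bash
mkdir -p pics
cat > h.py <<'E'
import numpy as np, cv2
from bench import ctrl, camera, calibration, order, outline_of
def cloud(name, d):
    c=calibration(name);K=np.array(c["intrinsics"]);h,w=d.shape
    v,u=np.mgrid[:h,:w].astype(float)
    x=(u-K[0,2])/K[0,0];y=(v-K[1,2])/K[1,1]
    a,b=x.copy(),y.copy()
    for _ in range(15):
        s=1+c["k1"]*(a*a+b*b);a,b=x/s,y/s
    P=np.stack([a*d,b*d,d],-1)
    R=cv2.Rodrigues(np.array(c["rvec"],float))[0]
    W=(P-np.array(c["tvec"]).ravel())@R
    W[d<=0]=np.nan
    return W
E
python3 - <<'E'
from h import *
for n in("side","top"):
    p,d=camera(n);cv2.imwrite(f"pics/{n}0.png",p);np.save(f"{n}0.npy",cloud(n,d))
    W=np.load(f"{n}0.npy")
    for t in("clamp_grip","stand","rack","column_center"):
        for r in outline_of(t,n)[:3]:
            if r["conf"]<.2: continue
            q=W[r["region"]];q=q[~np.isnan(q[:,0])]
            print(n,t,round(r["conf"],2),np.round(r["bbox"]),np.round(np.percentile(q,[5,50,95],axis=0),3).tolist())
o=ctrl.get_obs();print(o["eef_pos"],o["eef_rot"],o["wrist_force"],o["time_s"])
E
```

```text
side clamp_grip 0.95 [231. 270.  18.  48.] [[0.423, -0.186, 0.009], [0.433, -0.172, 0.082], [0.442, -0.142, 0.113]]
side clamp_grip 0.84 [269. 320.  28.  44.] [[0.449, -0.308, 0.014], [0.47, -0.304, 0.087], [0.494, -0.295, 0.114]]
side clamp_grip 0.79 [341. 271.  29.  40.] [[0.622, -0.257, 0.002], [0.64, -0.242, 0.083], [0.666, -0.216, 0.114]]
side stand 0.85 [289. 286.  42.  40.] [[0.512, -0.241, 0.007], [0.538, -0.211, 0.034], [0.573, -0.168, 0.037]]
side rack 0.56 [259. 174.  50.  75.] [[0.525, 0.062, 0.009], [0.565, 0.118, 0.034], [0.622, 0.252, 0.066]]
side column_center 0.84 [254. 160.  26.  55.] [[0.557, 0.072, 0.07], [0.575, 0.15, 0.086], [0.594, 0.276, 0.092]]
top clamp_grip 0.76 [370. 197.  20.  24.] [[0.622, -0.245, 0.017], [0.634, -0.23, 0.107], [0.65, -0.22, 0.113]]
top clamp_grip 0.62 [341. 292.  22.   9.] [[0.421, -0.172, -0.0], [0.429, -0.154, 0.109], [0.439, -0.138, 0.113]]
top clamp_grip 0.59 [354. 238.  25.  14.] [[0.534, -0.206, 0.035], [0.541, -0.19, 0.114], [0.551, -0.174, 0.119]]
top stand 0.65 [349. 243.  42.  32.] [[0.514, -0.229, 0.011], [0.537, -0.184, 0.033], [0.57, -0.155, 0.035]]
top rack 0.64 [191. 234. 109.  51.] [[0.526, 0.071, 0.007], [0.561, 0.176, 0.035], [0.63, 0.291, 0.067]]
top column_center 0.79 [185. 231. 115.  18.] [[0.561, 0.076, 0.076], [0.577, 0.186, 0.085], [0.595, 0.288, 0.089]]
[0.12758131 0.5606576  0.23126511] [-3.39191920e-06  1.11647194e-01  9.93747907e-01 -3.55529463e-05] [-0.39857882 -0.57011309  0.80155092] 0.5
```

```bash
ls; ls pics
```

```text
h.py
pics
side0.npy
top0.npy
side0.png
top0.png
```

View pics/top0.png

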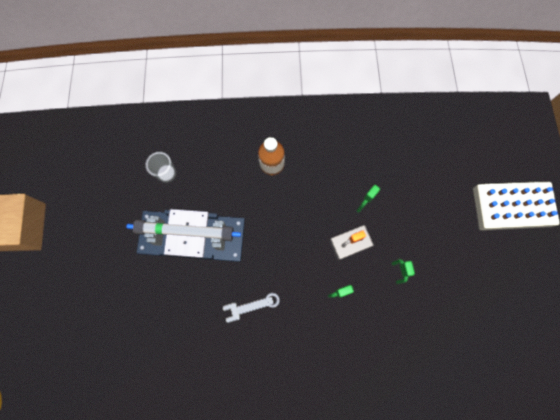

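View pics/side0.png

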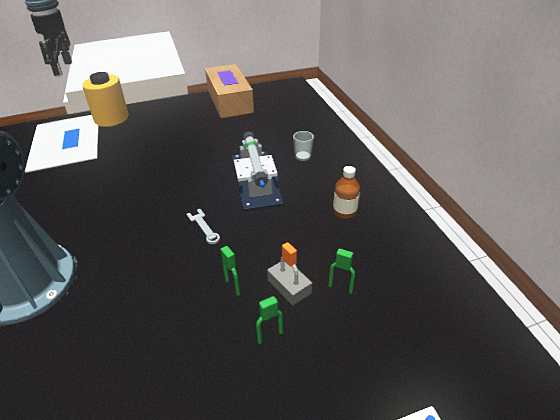

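The top view shows the orange grip at (356,238) in its stand at (352,242), with green look-alikes around it. The rack is at (191,234) with a white plate at about (186,232), the column lies along it, and the spanner is at (250,307).

```bash
cat > m.py <<'E'
from h import *
def rect(q):
    q=q[~np.isnan(q[:,0])]
    (c,s,a)=cv2.minAreaRect((q[:,:2]*1000).astype(np.float32));return np.round(c,1),np.round(s,1),round(a,1),len(q)
if __name__=="__main__":
  for n in("top","side"):
    p=cv2.imread(f"pics/{n}0.png");W=np.load(f"{n}0.npy");z=W[...,2]
    hsv=cv2.cvtColor(p,cv2.COLOR_BGR2HSV).astype(int)
    near=lambda x,y,r:np.hypot(W[...,0]-x,W[...,1]-y)<r
    org=(hsv[...,0]>5)&(hsv[...,0]<22)&(hsv[...,1]>150)&near(.54,-.195,.07)
    q=W[org];print(n,"orange",np.round(np.nanpercentile(q,[3,50,97],axis=0)*1000,1).tolist(),rect(W[org&(z>.105)]),"med",np.nanmedian(W[org&(z>.105)],axis=0))
    st=near(.54,-.19,.07)&(z>.028)&(z<.040)&(hsv[...,1]<60);print("stand",rect(W[st]))
    rk=near(.573,.182,.18)
    print("plate",rect(W[rk&(z>.040)&(z<.050)&(hsv[...,2]>150)&(hsv[...,1]<60)]))
    col=W[rk&(z>.080)&(z<.1)];col=col[~np.isnan(col[:,0])]
    vx,vy,x0,y0=cv2.fitLine((col[:,:2]*1000).astype(np.float32),cv2.DIST_HUBER,0,.01,.01).ravel()
    print("col dir deg",np.degrees(np.arctan2(vy,vx)),"pt",x0,y0,rect(col))
    print("base",rect(W[rk&(z>.005)&(z<.014)]),"all",rect(W[rk&(z>.005)]))
E
python3 m.py
python3 - <<'E'
import cv2
a=cv2.imread("pics/top0.png")
cv2.imwrite("pics/crop1.png",__import__("numpy").hstack([cv2.resize(a[195:275,115:255],None,fx=4,fy=4,interpolation=2)[:, :],cv2.resize(a[210:270,325:380],(220,320),interpolation=2)]))
E
```

```text
top orange [[533.7, -206.2, 92.6], [541.1, -191.4, 115.1], [551.1, -182.0, 118.7]] (array([ 542.9, -195. ]), array([14.2, 26.3]), 20.4, 52) med [ 0.54236395 -0.19331897  0.11580942]
stand (array([ 544.1, -195.9]), array([50.6, 82.9]), 20.0, 593)
plate (array([630.6, 188.4]), array([218.7, 104.7]), 3.6, 1295)
col dir deg 83.49945 pt 578.1028 183.66461 (array([579.2, 183.4]), array([252.5,  41.5]), 83.8, 1028)
base (array([584.5, 176.8]), array([273.9, 255.8]), 65.2, 1562) all (array([588.2, 180.7]), array([284.1, 259.1]), 65.2, 4990)
side orange [[533.5, -212.0, 84.6], [541.6, -203.7, 109.8], [553.2, -185.9, 120.6]] (array([ 543.8, -197. ]), array([16.2, 29.4]), 19.4, 153) med [ 0.5423135  -0.20084905  0.1179565 ]
stand (array([ 543.7, -196.6]), array([50.9, 86.3]), 18.7, 760)
plate (array([633.7, 181.6]), array([ 97.7, 218. ]), 87.0, 541)
col dir deg 83.40239 pt 575.6872 168.16605 (array([577.9, 175.4]), array([237.2,  41.8]), 83.4, 522)
base (array([600.1, 179.1]), array([305.8, 309.5]), 9.5, 795) all (array([600.5, 179.2]), array([306.5, 309.5]), 9.5, 2887)
```

View pics/crop1.png

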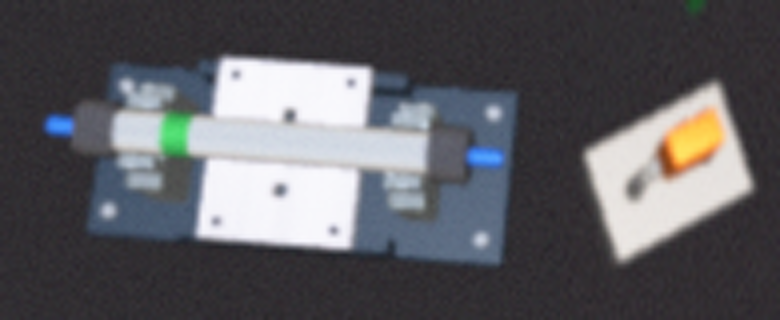

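The crop shows the plate's two holes beside the column, at about (289,115) and (279,189) in the crop, which are (187.2,223.7) and (184.7,242.2) in the full top picture. Next I'll locate the rack and plate, then start moving.

```bash
cat >> h.py <<'E'
def ray(n,u,v,z):
    c=calibration(n);K=np.array(c["intrinsics"]);x=(u-K[0,2])/K[0,0];y=(v-K[1,2])/K[1,1];a,b=x,y
    for _ in range(15): s=1+c["k1"]*(a*a+b*b);a,b=x/s,y/s
    R=cv2.Rodrigues(np.array(c["rvec"],float))[0];t=np.array(c["tvec"]).ravel()
    C=-R.T@t;d=R.T@np.array([a,b,1.]);return C+d*(z-C[2])/d[2]
def shift(target,yaw_y=None):
    "world target (m), angle of tool y in deg -> tool mm, turn"
    from scipy.spatial.transform import Rotation as Ro
    o=ctrl.get_obs();w,x,y,z=o["eef_rot"];R=Ro.from_quat([x,y,z,w]).as_matrix()
    yw=np.degrees(np.arctan2(R[1,1],R[0,1]))
    tr=0 if yaw_y is None else ((yw-yaw_y+90)%180-90)
    return np.round(R.T@(np.array(target)-o["eef_pos"])*1000,1),np.round(np.radians(tr),3),"yaw",round(yw,2)
E
python3 - <<'E'
from h import *; from m import rect
h=[ray("top",187.2,223.7,.045),ray("top",184.7,242.2,.045)];print("holes",np.round(h,4),"mid",np.mean(h,0),np.linalg.norm(h[0]-h[1]))
p=cv2.imread("pics/top0.png");W=np.load("top0.npy");z=W[...,2]
u=np.zeros(z.shape,bool);u[195:275,115:252]=1
hsv=cv2.cvtColor(p,cv2.COLOR_BGR2HSV).astype(int)
pl=u&(hsv[...,2]>190)&(z>.038)&(z<.052);print("plate",rect(W[pl]))
print("base",rect(W[u&(z>.006)&(z<.06)]))
c=W[u&(z>.083)];print("col",rect(c))
print(shift([.544,-.1965,.20],20))
E
```

```text
holes [[0.5992 0.1814 0.045 ]
 [0.5563 0.1866 0.045 ]] mid [0.57774724 0.18402747 0.045     ] 0.043244582688989515
plate (array([579.3, 185.1]), array([ 88.1, 105.8]), 83.4, 1259)
base (array([579. , 182.9]), array([250.2, 106. ]), 83.6, 3178)
col (array([578.3, 182.9]), array([219.5,  26.7]), 83.4, 781)
(array([-574. , -645.9,   31.3]), np.float64(0.998), 'yaw', np.float64(77.18))
```

Request:
move_arm(
  series=[
    [[1, -26, -30, 0, 0.1], [1, -53, -60, 0, 0.2], [1, -79, -90, 0, 0.3], [1, -106, -120, 0, 0.4], [1, -132, -150, 0, 0.5], [1, -159, -180, 0, 0.6], [1, -185, -210, 0, 0.7], [1, -212, -240, 0, 0.8], [1, -238, -270, 0, 0.9], [1, -265, -300, 0, 0.998]],
  ],
)

```text
time_s: 1.33
eef_pos: [0.3198, 0.2077, 0.2317]
eef_rot: [0.0, 0.575, 0.818, 0.001]
wrist_force: [0.6, 0.0, 0.1]
opening: 0.999
grasp_force: 0.0
```

```bash
python3 -c "
from h import *
print(shift([.544,-.1965,.20],20),ctrl.get_obs()['eef_pos'])"
```

```text
(array([-456.2,   74.4,   31.8]), np.float64(-0.004), 'yaw', np.float64(19.74)) [0.31983693 0.2077261  0.23168276]
```

Request:
move_arm(
  series=[
    [[1, -38, 6, 0, 0], [1, -76, 12, 0, 0], [1, -114, 19, 0, 0], [1, -152, 25, 0, 0], [1, -190, 31, 0, 0], [1, -228, 37, 0, 0], [1, -266, 43, 0, 0], [1, -304, 50, 0, 0], [1, -342, 56, 0, 0], [1, -380, 62, 0, 0]],
  ],
)

```text
time_s: 2.17
eef_pos: [0.5083, -0.1286, 0.2314]
eef_rot: [0.0, 0.574, 0.819, 0.0]
wrist_force: [0.4, 0.1, 1.3]
opening: 0.999
grasp_force: 0.0
```

Request:
move_arm(
  series=[
    [[1, -30, 5, 0, 0], [1, -60, 10, 10, 0], [1, -76, 12.5, 31, 0], [1, -76, 12.5, 31, 0], [1, -76, 12.5, 31, 0], [1, -76, 12.5, 31, 0], [1, -76, 12.5, 31, 0], [1, -76, 12.5, 31, 0], [1, -76, 12.5, 31, 0], [1, -76, 12.5, 31, 0]],
  ],
)

```text
time_s: 3.0
eef_pos: [0.5456, -0.1933, 0.2012]
eef_rot: [0.001, 0.573, 0.819, 0.0]
wrist_force: [-0.4, 0.2, -0.5]
opening: 1.004
grasp_force: 0.0
```

```bash
python3 -c "
from h import *
print(shift([.544,-.1965,.20],19.7),shift([.544,-.1965,.09],19.7),ctrl.get_obs()['eef_pos'],ctrl.get_obs()['q'])"
```

```text
(array([-2.5, -2.6,  1.2]), np.float64(0.006), 'yaw', np.float64(20.04)) (array([ -2.4,  -2.7, 111.2]), np.float64(0.006), 'yaw', np.float64(20.04)) [ 0.54560305 -0.19325052  0.20118582] [-5.45348383e-01  2.16134949e-01  1.62822301e+00 -1.91021658e-05
  1.29579342e+00 -8.95159736e-01]
```

Request:
move_arm(
  series=[
    [[1, -2.5, -2.6, 15, 0], [1, -2.5, -2.6, 35, 0], [1, -2.5, -2.6, 55, 0], [1, -2.5, -2.6, 75, 0], [1, -2.5, -2.6, 95, 0], [1, -2.5, -2.6, 107, 0], [1, -2.5, -2.6, 111, 0], [1, -2.5, -2.6, 111, 0], [1, -2.5, -2.6, 111, 0], [1, -2.5, -2.6, 111, 0]],
  ],
)

```text
time_s: 3.83
eef_pos: [0.5448, -0.1975, 0.0908]
eef_rot: [0.001, 0.574, 0.819, 0.0]
wrist_force: [0.6, -0.3, 0.4]
opening: 1.0
grasp_force: 0.0
```

Run:
```python
from h import *
o=ctrl.get_obs();print(o["eef_pos"],o["wrist_force"])
out=[]
for n,(r0,c0) in(("side",(215,240)),("top",(195,310))):
    p,d=camera(n);W=cloud(n,d);hsv=cv2.cvtColor(p,cv2.COLOR_BGR2HSV).astype(int)
    out.append(cv2.resize(p[r0:r0+90,c0:c0+90],(400,400),interpolation=2))
cv2.imwrite("pics/g1.png",np.hstack(out))
```

```text
[ 0.54475113 -0.19745563  0.0907843 ] [ 0.63772201 -0.30634426  0.3597696 ]
```

View pics/g1.png

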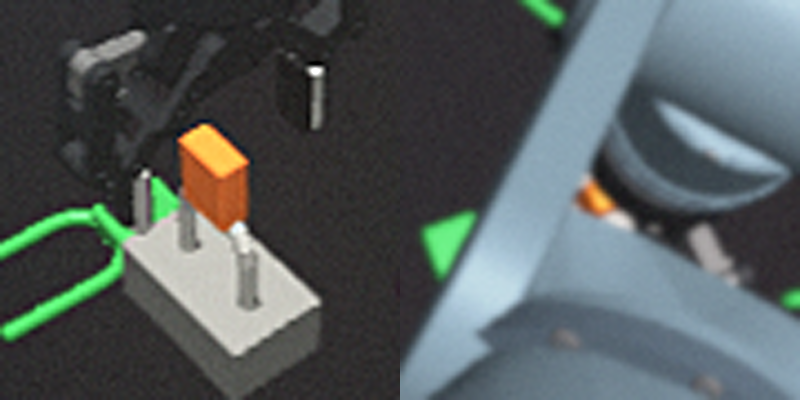

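The side crop shows the orange grip between the open fingers at about (213,175). A green look-alike now seems to be lying on the bench to the left of the stand, so I'll check the full picture.

Run:
```python
from h import *
p,d=camera("side");W=cloud("side",d)
cv2.imwrite("pics/s1.png",cv2.resize(p[150:400,150:420],None,fx=2.2,fy=2.2))
```

```text
(no output)
```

View pics/s1.png

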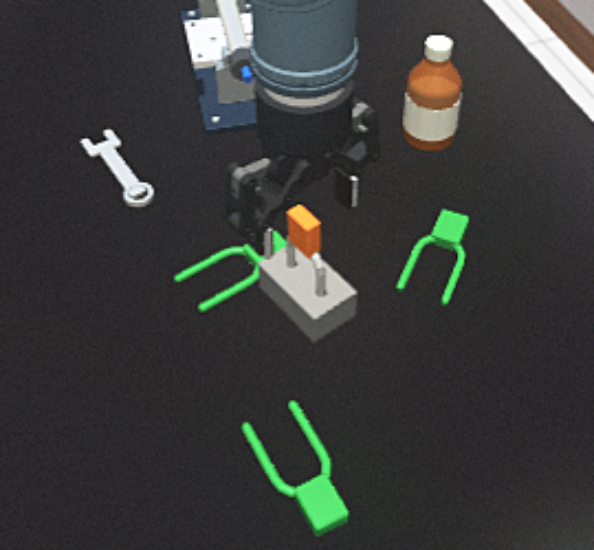

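All three green look-alikes have toppled. They stood with no support, and none of them is touched by the gripper. The orange clamp stands correctly between the fingers, so I'll close on it.

Request:
move_arm(
  series=[
    [[0.4, 0, 0, 0, 0], [0.2, 0, 0, 0, 0], [0.1, 0, 0, 0, 0], [0, 0, 0, 0, 0], [0, 0, 0, 0, 0], [0, 0, 0, 0, 0], [0, 0, 0, 0, 0], [0, 0, 0, 0, 0], [0, 0, 0, 0, 0], [0, 0, 0, 0, 0]],
  ],
)

```text
time_s: 4.82
eef_pos: [0.5443, -0.1968, 0.0895]
eef_rot: [0.0, 0.574, 0.819, 0.0]
wrist_force: [3.6, 1.3, 0.8]
opening: 0.176
grasp_force: 59.1
```

Run:
```python
from h import *
o=ctrl.get_obs();print(o["eef_pos"],o["wrist_force"],o["torque"],o["opening"],o["grasp_force"])
```

```text
[ 0.54425259 -0.19680005  0.08945505] [3.56188874 1.3363784  0.82990805] [ 0.39310817 -0.7724083  -0.10393878] 0.17573537446580906 59.11372125148773
```

Request:
move_arm(
  series=[
    [[0, 0, 0, -8, 0], [0, 0, 0, -18, 0], [0, 0, 0, -30, 0], [0, 0, 0, -42, 0], [0, 0, 0, -55, 0], [0, 0, 0, -75, 0], [0, 0, 0, -95, 0], [0, 0, 0, -115, 0], [0, 0, 0, -135, 0], [0, 0, 0, -140, 0]],
  ],
)

```text
time_s: 5.65
eef_pos: [0.5448, -0.198, 0.2337]
eef_rot: [0.003, 0.574, 0.819, -0.0]
wrist_force: [0.5, -0.5, -1.1]
opening: 0.175
grasp_force: 59.2
```

Run:
```python
from h import *
o=ctrl.get_obs();print(o["eef_pos"],o["wrist_force"],o["torque"],o["opening"],o["grasp_force"])
print(shift([.579,.184,.23],83.5))
```

```text
[ 0.54481806 -0.19797075  0.23370133] [ 0.47646144 -0.54061797 -1.13414371] [-0.01332605 -0.08874738  0.02328318] 0.17494274427321735 59.1786128282547
(array([347.3, 162.8,   2.6]), np.float64(-1.108), 'yaw', np.float64(20.0))
```

Request:
move_arm(
  series=[
    [[0, 30, 14, 0, -0.11], [0, 64, 30, 0, -0.22], [0, 98, 46, 0, -0.33], [0, 132, 62, 0, -0.44], [0, 166, 78, 0, -0.55], [0, 200, 94, 0, -0.66], [0, 234, 110, 0, -0.77], [0, 268, 126, 0, -0.88], [0, 302, 142, 0, -0.99], [0, 330, 155, 0, -1.1]],
  ],
)

```text
time_s: 6.48
eef_pos: [0.5757, 0.1685, 0.2287]
eef_rot: [-0.001, 0.058, 0.998, -0.0]
wrist_force: [0.2, -0.2, -2.5]
opening: 0.176
grasp_force: 59.1
```

Run:
```python
from h import *
print(shift([.579,.184,.2],83.5))
```

```text
(array([-1.5, 15.8, 28.7]), np.float64(-0.002), 'yaw', np.float64(83.38))
```

Request:
move_arm(
  series=[
    [[0, -1.5, 8, 10, 0], [0, -1.5, 15.8, 20, 0], [0, -1.5, 15.8, 28, 0], [0, -1.5, 15.8, 28, 0], [0, -1.5, 15.8, 28, 0], [0, -1.5, 15.8, 28, 0], [0, -1.5, 15.8, 28, 0], [0, -1.5, 15.8, 28, 0], [0, -1.5, 15.8, 28, 0], [0, -1.5, 15.8, 28, 0]],
  ],
)

```text
time_s: 7.32
eef_pos: [0.5802, 0.1814, 0.2017]
eef_rot: [0.0, 0.061, 0.998, 0.0]
wrist_force: [0.2, -0.5, -1.7]
opening: 0.173
grasp_force: 59.1
```

Run:
```python
from h import *
from m import rect
o=ctrl.get_obs();print(o["eef_pos"],o["wrist_force"],o["torque"]);print(shift([.579,.184,.2],83.5))
out=[]
for n,(r0,c0) in(("side",(100,210)),("top",(185,135))):
    p,d=camera(n);W=cloud(n,d);hsv=cv2.cvtColor(p,cv2.COLOR_BGR2HSV).astype(int)
    org=(hsv[...,0]>5)&(hsv[...,0]<22)&(hsv[...,1]>150)&(np.hypot(W[...,0]-.579,W[...,1]-.184)<.06)
    if org.sum()>5: print(n,np.nanpercentile(W[org],[3,50,97],axis=0).round(4).tolist(),org.sum())
    out.append(cv2.resize(p[r0:r0+100,c0:c0+100],(400,400),interpolation=2))
cv2.imwrite("pics/g2.png",np.hstack(out))
```

```text
[0.58021224 0.18139986 0.2017159 ] [ 0.23198858 -0.46439103 -1.73743693] [ 0.0509464  -0.00821474  0.00938235]
(array([1.5, 2.4, 1.7]), np.float64(-0.009), 'yaw', np.float64(82.99))
side [[0.5645, 0.1712, 0.1931], [0.5674, 0.1757, 0.2077], [0.5926, 0.1883, 0.2311]] 51
top [[0.56, 0.168, 0.2039], [0.5644, 0.179, 0.2271], [0.5689, 0.1891, 0.2713]] 58
```

View pics/g2.png

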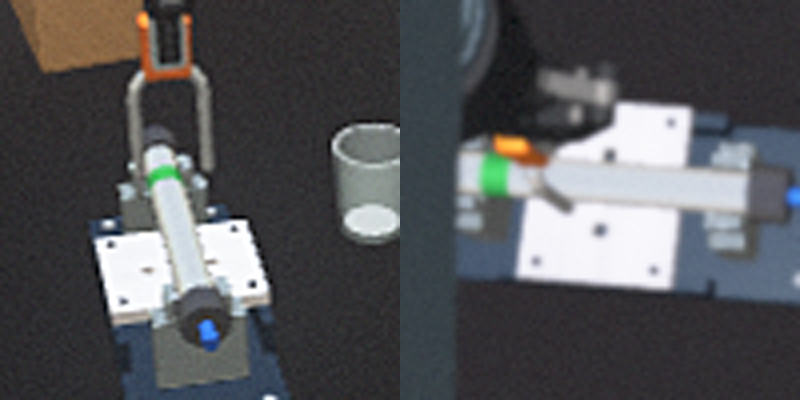

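The side crop shows the clamp hanging upright and roughly astride the column line. The holes sit at (187.5,223.8) and (184.8,242.5) in the top picture, as before. Now lowering the legs astride the column.

Request:
move_arm(
  series=[
    [[0, 1.3, 2.5, 5, -0.009], [0, 1.3, 2.5, 12, -0.009], [0, 1.3, 2.5, 20, -0.009], [0, 1.3, 2.5, 28, -0.009], [0, 1.3, 2.5, 36, -0.009], [0, 1.3, 2.5, 44, -0.009], [0, 1.3, 2.5, 52, -0.009], [0, 1.3, 2.5, 58, -0.009], [0, 1.3, 2.5, 60, -0.009], [0, 1.3, 2.5, 60, -0.009]],
  ],
)

```text
time_s: 8.25
eef_pos: [0.5786, 0.1842, 0.1404]
eef_rot: [-0.001, 0.056, 0.998, -0.0]
wrist_force: [0.1, -0.1, -1.4]
opening: 0.177
grasp_force: 59.1
```

Run:
```python
from h import *
o=ctrl.get_obs();print(o["eef_pos"],o["wrist_force"],o["torque"]);print(shift([.5783,.184,.132],83.5))
out=[]
for n,(r0,c0) in(("side",(120,220)),("top",(190,150))):
    p,d=camera(n)
    out.append(cv2.resize(p[r0:r0+70,c0:c0+70],(400,400),interpolation=2))
cv2.imwrite("pics/g3.png",np.hstack(out))
```

```text
[0.57856232 0.18423674 0.14037718] [ 0.11832566 -0.06441881 -1.43502495] [-0.06214897  0.0482837   0.01683493]
(array([ 0.2, -0.3,  8.4]), np.float64(0.001), 'yaw', np.float64(83.53))
```

View pics/g3.png

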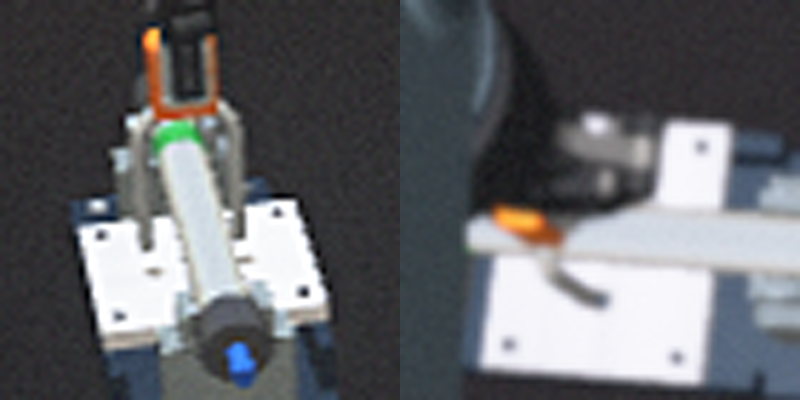

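Side crop: the left leg tip at (148,245) is just above its hole at (153,270). Top crop: the leg tip at (600,300) covers the near hole. Next I'll work out the expected tip-to-hole offset.

Run:
```python
from h import *
f=lambda c,r,o:(o[0]+c/5.714-.4,o[1]+r/5.714-.4)
for nm,(c,r),z in(("Ltip",(148,248),.057),("Lhole",(153,270),.045),("Rtip",(237,237),.057),("Rhole",(243,262),.045)):
    print(nm,ray("side",*f(c,r,(220,120)),z).round(4))
print("top tip",ray("top",*f(200,300,(150,190)),.057).round(4),"hole",ray("top",184.7,242.3,.045).round(4))
```

```text
Ltip [0.557  0.1909 0.057 ]
Lhole [0.5582 0.1896 0.045 ]
Rtip [0.5988 0.1855 0.057 ]
Rhole [0.6001 0.1816 0.045 ]
top tip [0.5545 0.1838 0.057 ] hole [0.556  0.1866 0.045 ]
```

Request:
move_arm(
  series=[
    [[0, -0.8, 0, 4, 0], [0, -0.8, 0, 8, 0], [0, -0.8, 0, 10, 0], [0, -0.8, 0, 11, 0], [0, -0.8, 0, 12, 0], [0, -0.8, 0, 13, 0], [0, -0.8, 0, 14, 0], [0, -0.8, 0, 14, 0], [0, -0.8, 0, 14, 0], [0, -0.8, 0, 14, 0]],
  ],
)

```text
time_s: 9.18
eef_pos: [0.5799, 0.1842, 0.1274]
eef_rot: [0.0, 0.056, 0.998, 0.0]
wrist_force: [0.1, -0.8, -2.2]
opening: 0.178
grasp_force: 59.1
```

Run:
```python
from h import *
o=ctrl.get_obs();print(o["eef_pos"],o["wrist_force"],o["torque"])
```

```text
[0.57985298 0.18423894 0.1273753 ] [ 0.06476336 -0.83854809 -2.20540801] [ 0.03448408 -0.03681985  0.04558001]
```

Request:
move_arm(
  series=[
    [[0, 0, 0, 0.5, 0], [0, 0, 0, 1, 0], [0, 0, 0, 1.5, 0], [0, 0, 0, 2, 0], [0, 0, 0, 2.5, 0], [0, 0, 0, 3, 0], [0, 0, 0, 3, 0], [0, 0, 0, 3, 0], [0, 0, 0, 3, 0], [0, 0, 0, 3, 0]],
  ],
)

```text
time_s: 10.02
eef_pos: [0.58, 0.1842, 0.1243]
eef_rot: [0.0, 0.056, 0.998, 0.0]
wrist_force: [2.2, 0.8, -3.3]
opening: 0.176
grasp_force: 59.2
```

Run:
```python
from h import *
o=ctrl.get_obs();print(o["eef_pos"],o["wrist_force"],o["torque"])
```

```text
[0.57997258 0.1842159  0.12434071] [ 2.22704934  0.78781299 -3.34870625] [-0.01056084 -0.41918609  0.02324778]
```

Now below the plate level with no upward force, so the tips have entered the holes. The sideways force is +x, so I'll yield slightly that way and go on.

Request:
move_arm(
  series=[
    [[0, -0.4, 0, 0, 0], [0, -0.4, 0, 0.5, 0], [0, -0.4, 0, 1, 0], [0, -0.4, 0, 1.5, 0], [0, -0.4, 0, 2, 0], [0, -0.4, 0, 2.5, 0], [0, -0.4, 0, 3, 0], [0, -0.4, 0, 3.5, 0], [0, -0.4, 0, 4, 0], [0, -0.4, 0, 4, 0]],
  ],
)

```text
time_s: 10.85
eef_pos: [0.5802, 0.1842, 0.1202]
eef_rot: [-0.0, 0.056, 0.998, 0.0]
wrist_force: [1.3, -0.3, -2.3]
opening: 0.178
grasp_force: 59.1
```

Run:
```python
from h import *
o=ctrl.get_obs();print(o["eef_pos"],o["wrist_force"],o["torque"])
```

```text
[0.58017323 0.18419811 0.12017768] [ 1.25097194 -0.33739556 -2.3167341 ] [-0.01070888 -0.27297229  0.06424973]
```

Request:
move_arm(
  series=[
    [[0, -0.2, 0, 1, 0], [0, -0.2, 0, 2, 0], [0, -0.2, 0, 3, 0], [0, -0.2, 0, 4, 0], [0, -0.2, 0, 5, 0], [0, -0.2, 0, 6, 0], [0, -0.2, 0, 7, 0], [0, -0.2, 0, 8, 0], [0, -0.2, 0, 8, 0], [0, -0.2, 0, 8, 0]],
  ],
)

```text
time_s: 11.68
eef_pos: [0.5805, 0.1842, 0.1123]
eef_rot: [0.0, 0.056, 0.998, -0.0]
wrist_force: [0.5, 0.2, -2.0]
opening: 0.179
grasp_force: 59.2
```

Request:
move_arm(
  series=[
    [[0, 0, 0, 0.5, 0], [0, 0, 0, 1, 0], [0, 0, 0, 1.5, 0], [0, 0, 0, 2, 0], [0, 0, 0, 2.5, 0], [0, 0, 0, 3, 0], [0, 0, 0, 3.5, 0], [0, 0, 0, 4, 0], [0, 0, 0, 4, 0], [0, 0, 0, 4, 0]],
  ],
)

```text
time_s: 12.52
eef_pos: [0.5809, 0.1842, 0.109]
eef_rot: [0.001, 0.056, 0.998, 0.0]
wrist_force: [0.7, 0.1, 5.2]
opening: 0.177
grasp_force: 60.2
```

Catches are rubbing as expected (about 7 N).

Request:
move_arm(
  series=[
    [[0, 0, 0, 0.5, 0], [0, 0, 0, 1, 0], [0, 0, 0, 1.5, 0], [0, 0, 0, 2, 0], [0, 0, 0, 2.5, 0], [0, 0, 0, 3, 0], [0, 0, 0, 3.5, 0], [0, 0, 0, 4, 0], [0, 0, 0, 4, 0], [0, 0, 0, 4, 0]],
  ],
)

```text
time_s: 13.35
eef_pos: [0.5808, 0.1844, 0.1046]
eef_rot: [0.0, 0.056, 0.998, 0.0]
wrist_force: [1.1, 1.2, 3.9]
opening: 0.177
grasp_force: 59.9
```

Request:
move_arm(
  series=[
    [[0, 0, 0, 0.5, 0], [0, 0, 0, 1, 0], [0, 0, 0, 1.5, 0], [0, 0, 0, 2, 0], [0, 0, 0, 2.5, 0], [0, 0, 0, 3, 0], [0, 0, 0, 3, 0], [0, 0, 0, 3, 0], [0, 0, 0, 3, 0], [0, 0, 0, 3, 0]],
  ],
)

```text
time_s: 14.18
eef_pos: [0.5807, 0.1843, 0.1016]
eef_rot: [0.0, 0.056, 0.998, 0.0]
wrist_force: [1.3, 0.9, 4.6]
opening: 0.177
grasp_force: 60.0
```

Request:
move_arm(
  series=[
    [[0, 0, 0, 0.2, 0], [0, 0, 0, 0.4, 0], [0, 0, 0, 0.6, 0], [0, 0, 0, 0.8, 0], [0, 0, 0, 1.0, 0], [0, 0, 0, 1.2, 0], [0, 0, 0, 1.4, 0], [0, 0, 0, 1.6, 0], [0, 0, 0, 1.8, 0], [0, 0, 0, 1.8, 0]],
  ],
)

```text
time_s: 15.02
eef_pos: [0.5808, 0.1842, 0.1]
eef_rot: [0.0, 0.056, 0.998, 0.0]
wrist_force: [1.6, -0.5, 6.9]
opening: 0.174
grasp_force: 60.3
```

Request:
move_arm(
  series=[
    [[0, 0, 0, 0.2, 0], [0, 0, 0, 0.4, 0], [0, 0, 0, 0.6, 0], [0, 0, 0, 0.8, 0], [0, 0, 0, 0.8, 0], [0, 0, 0, 0.8, 0], [0, 0, 0, 0.8, 0], [0, 0, 0, 0.8, 0], [0, 0, 0, 0.8, 0], [0, 0, 0, 0.8, 0]],
  ],
)

```text
time_s: 15.85
eef_pos: [0.5808, 0.1842, 0.0992]
eef_rot: [0.0, 0.056, 0.998, 0.0]
wrist_force: [0.3, -0.2, 6.2]
opening: 0.18
grasp_force: 60.4
```

Request:
move_arm(
  series=[
    [[0, 0, 0, 0.2, 0], [0, 0, 0, 0.4, 0], [0, 0, 0, 0.6, 0], [0, 0, 0, 0.6, 0], [0, 0, 0, 0.6, 0], [0, 0, 0, 0.6, 0], [0, 0, 0, 0.6, 0], [0, 0, 0, 0.6, 0], [0, 0, 0, 0.6, 0], [0, 0, 0, 0.6, 0]],
  ],
)

```text
time_s: 16.68
eef_pos: [0.5809, 0.1842, 0.0988]
eef_rot: [0.001, 0.056, 0.998, 0.0]
wrist_force: [0.1, -0.2, 7.1]
opening: 0.174
grasp_force: 60.5
```

Request:
move_arm(
  series=[
    [[0, 0, 0, 0.2, 0], [0, 0, 0, 0.4, 0], [0, 0, 0, 0.4, 0], [0, 0, 0, 0.4, 0], [0, 0, 0, 0.4, 0], [0, 0, 0, 0.4, 0], [0, 0, 0, 0.4, 0], [0, 0, 0, 0.4, 0], [0, 0, 0, 0.4, 0], [0, 0, 0, 0.4, 0]],
  ],
)

```text
time_s: 17.52
eef_pos: [0.5808, 0.1842, 0.0983]
eef_rot: [0.001, 0.056, 0.998, 0.0]
wrist_force: [0.7, 0.1, 6.5]
opening: 0.177
grasp_force: 60.4
```

Request:
move_arm(
  series=[
    [[0, 0, 0, 0.2, 0], [0, 0, 0, 0.4, 0], [0, 0, 0, 0.5, 0], [0, 0, 0, 0.5, 0], [0, 0, 0, 0.5, 0], [0, 0, 0, 0.5, 0], [0, 0, 0, 0.5, 0], [0, 0, 0, 0.5, 0], [0, 0, 0, 0.5, 0], [0, 0, 0, 0.5, 0]],
  ],
)

```text
time_s: 18.35
eef_pos: [0.581, 0.1842, 0.0982]
eef_rot: [0.001, 0.056, 0.998, 0.0]
wrist_force: [0.1, 0.3, 9.5]
opening: 0.173
grasp_force: 60.8
```

Request:
move_arm(
  series=[
    [[0, 0, 0, 0.2, 0], [0, 0, 0, 0.4, 0], [0, 0, 0, 0.4, 0], [0, 0, 0, 0.4, 0], [0, 0, 0, 0.4, 0], [0, 0, 0, 0.4, 0], [0, 0, 0, 0.4, 0], [0, 0, 0, 0.4, 0], [0, 0, 0, 0.4, 0], [0, 0, 0, 0.4, 0]],
  ],
)

```text
time_s: 19.18
eef_pos: [0.5811, 0.1842, 0.0982]
eef_rot: [0.001, 0.056, 0.998, 0.0]
wrist_force: [-0.5, -0.3, 12.0]
opening: 0.176
grasp_force: 61.1
```

Height stopped at 0.0982 (0.0985 expected) while the force rose: seated. Release and retreat.

Request:
move_arm(
  series=[
    [[0.3, 0, 0, -0.5, 0], [0.5, 0, 0, -0.5, 0], [0.5, 0, 0, -0.5, 0], [0.5, 0, 0, -0.5, 0], [0.5, 0, 0, -0.5, 0], [0.5, 0, 0, -0.5, 0], [0.5, 0, 0, -5, 0], [0.5, 0, 0, -15, 0], [0.5, 0, 0, -35, 0], [0.5, 0, 0, -60, 0]],
  ],
)

```text
time_s: 20.02
eef_pos: [0.5792, 0.184, 0.1565]
eef_rot: [-0.002, 0.056, 0.998, -0.0]
wrist_force: [0.7, 0.1, -0.4]
opening: 0.501
grasp_force: 0.0
```

Request:
move_arm(
  series=[
    [[0.5, 0, 0, -25, 0], [0.5, 0, 0, -50, 0], [0.5, 0, 0, -75, 0], [0.5, 0, -25, -80, 0], [0.5, 0, -60, -80, 0], [0.5, 0, -100, -80, 0], [0.5, 0, -140, -80, 0], [0.5, 0, -180, -80, 0], [0.5, 0, -200, -80, 0], [0.5, 0, -200, -80, 0]],
  ],
)

```text
time_s: 20.85
eef_pos: [0.5578, -0.0188, 0.2381]
eef_rot: [0.001, 0.059, 0.998, -0.001]
wrist_force: [0.5, -0.3, 0.5]
opening: 0.499
grasp_force: 0.0
```

Run:
```python
from h import *
from m import rect
out=[]
for n,(r0,c0) in(("side",(120,220)),("top",(190,150))):
    p,d=camera(n);W=cloud(n,d);hsv=cv2.cvtColor(p,cv2.COLOR_BGR2HSV).astype(int)
    org=(hsv[...,0]>5)&(hsv[...,0]<22)&(hsv[...,1]>150)&(np.hypot(W[...,0]-.58,W[...,1]-.184)<.05)
    if org.sum()>5: print(n,np.nanpercentile(W[org],[3,50,97],axis=0).round(4).tolist(),rect(W[org]))
    out.append(cv2.resize(p[r0:r0+70,c0:c0+70],(400,400),interpolation=2))
cv2.imwrite("pics/g4.png",np.hstack(out))
```

```text
side [[0.5647, 0.1737, 0.0906], [0.5788, 0.1776, 0.1123], [0.591, 0.1867, 0.1287]] (array([577.8, 180.2]), array([29.3, 17.8]), 7.1, 161)
```

View pics/g4.png

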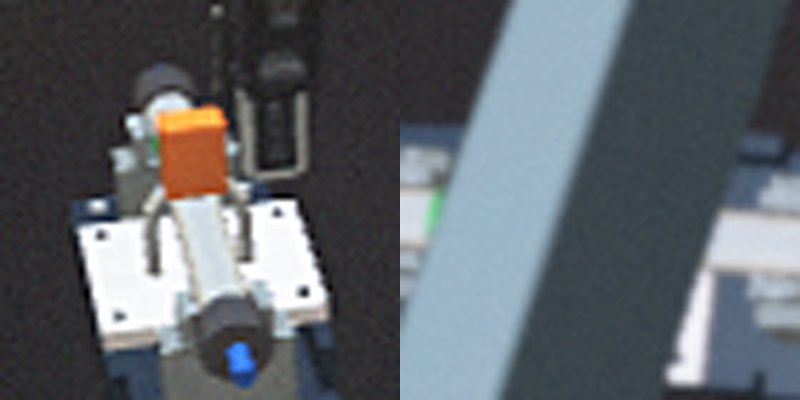

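The side crop shows the grip seated on the column at (193,155), with its top at about 0.127 m. Both legs pass into the holes and the gripper is clear.

```bash
python3 -c "
from bench import order
print(order.hand_in())"
```

```text
the job is handed in; nothing more can be done
None
```

The U-bolt clamp is home: its grip sits on the column, both legs are through the plate holes and the gripper is clear; I handed the job in just after 21 s on the robot's clock, and no verdict came back.

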